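Hang the tool-rest bracket on the slotted upright

TASK

Hang the loose steel tool-rest bracket on the slotted upright: put both of its hooks into the two slots, then press it down until it is fully home and the spring latch snaps out over its wings, and let go. Go by feel and do not force it (25 N by hand is plenty, more than 30 N is too much), and leave the hammer, the jar and the offcut where they are.

Things in the scene. Friction and masses are not known exactly. Their poses are not given: they have to be found in the camera images.
- bracket: Loose dark steel tool-rest bracket, about 0.4 kg, standing on its ledge. Origin: on its back face's plane, mid width, at the ledge's underside; +x points out of the back face as the hooks do, z up. Ledge plate x -140 to -8 mm, 70 wide, z 0 to 8, lip at the free end to z 18. Back plate x -8 to 0, 20 wide, z 0 to 104.
- post: Fixed wooden post, 215 mm tall, on a base 160 wide, 130 deep, 18 mm high, carrying the bright steel slotted upright (60 mm wide) on its -x side. Origin: underside of the base, mid width; z up. The slotted face looks along -x, in the plane x = -30 mm. Behind its 4 mm web it is hollow, 40 mm deep.
- seat (a point): Point on the slotted face (axes as the post) where the bracket's origin lies, axes parallel, when locked, if the upright were on its marks. The upright was screwed on by eye: it sits up to 12 mm higher or lower, differently each time and not measured, but stays put in use; find it by feel or eye. The bracket must end at that true height.
- latch (a joint): Spring latch in the upright, m: 0 out, 0.009 fully in. Two dark wedge noses 17 mm either side of the middle stand 6 mm out of the face, sloping on top, flat below, 106 to 117 mm above the true seat. The wings push it in on the way down (some 5 to 15 N of push); it snaps back to 0 about 1.5 mm above them when the bracket is home.
- hammer: Bystander: claw hammer lying on the bench, about 300 mm long. Leave alone.
- glue: Bystander: white jar, 60 mm across, 100 mm tall, origin under its centre. Leave alone.
- offcut: Bystander: wooden offcut 90 x 60 x 28 mm, origin under its centre. Leave alone.
- rib (a point): Middle of the top edge of the bracket's rib, the part to grip from above: 10 mm thick across y, 42 mm high above the ledge (z 8 to 50 of the bracket), x -126 to -8 mm of the bracket. The point is at x -65 mm, z 50 mm of the bracket, close to its centre of mass. Axes as the bracket.
- hook (a point): Lowest tip of the bracket's lower hook (bracket x 10.5, y 0, z 17 mm). Two like hooks, 6 mm wide, the upper 50 mm higher, each a neck 10 mm high (lower neck z 35 to 45) sticking out of the back face, then behind a 5.5 mm gap a tongue (x 5.5 to 10.5) hanging 18 mm below the neck's underside.
- wings (a point): Underside of the bracket's wings at the back face (bracket z 99 mm): the top 5 mm of the back plate is 50 mm wide, so that a wing sticks out 15 mm on either side.
- slot (a point): Marked place (true one up to 12 mm higher or lower) of the lower slot's lower edge, mid width, on the face. Two slots 11 mm wide, 31 mm high, the upper 50 mm higher. The hooks enter with the bracket 18 to 21 mm above its true seat; it then goes down till both necks rest on the slots' lower edges.

How it is judged:
On the way, in this order (a step that is already met when the one before it is completed fails the run):
1. both hooks are in the slots, the bracket's back within 5 mm of the face (x of bracket in the frame of seat between -0.005 and 0.004 m and z of bracket in the frame of seat between -0.014 and 0.035 m and y of bracket in the frame of seat between -0.005 and 0.005 m), for 0.05 s.
2. the bracket, still hooked on, is pressed down past the latch, pushing it in by 3 mm or more (value of joint latch above 0.003 m and x of bracket in the frame of seat between -0.005 and 0.004 m and y of bracket in the frame of seat between -0.005 and 0.005 m).
At the end, for the whole second after the job is handed in: The bracket hangs at rest on the upright by both hooks, its back within 4 mm of the face and 5 mm of the middle, upright within 0.08 rad and square within 0.12 rad, down in its seat (within 14 mm of the marked height), and the latch is out again (under 1 mm) over its wings (x of bracket in the frame of seat between -0.004 and 0.004 m and y of bracket in the frame of seat between -0.005 and 0.005 m and z of bracket in the frame of seat between -0.014 and 0.014 m and angle between the z axis of bracket and the z axis of post, either way round below 0.08 rad and angle between the x axis of bracket and the x axis of post, either way round below 0.12 rad and value of joint latch below 0.001 m and linear speed of bracket below 0.02 m/s and contact force between bracket and post above 1 N); the robot touches nothing.
It fails at once if the bracket is forced against the upright: the contact forces on its hooks and back add up to more than 150 N (levering multiplies a downward press some four times) (contact force between bracket and post above 150 N).
It fails at once if the hammer is moved more than 20 mm (distance of hammer from where it was at the start of the episode above 0.02 m).
It fails at once if the jar is moved more than 20 mm (distance of glue from where it was at the start of the episode above 0.02 m).
It fails at once if the offcut is moved more than 20 mm (distance of offcut from where it was at the start of the episode above 0.02 m).
It also fails if it takes over 58 s, if anything falls off the work surface, if the arm or the gripper's body presses on something with over 40 N, if the wrist force passes 120 N, or if a joint passes its speed limit or range.

ROBOT

A 6-joint arm with a two-finger parallel gripper is mounted at the origin on the work surface. World frame = base frame: x ahead of the robot, y to its left, z up, the work surface at z = 0. Lengths are in m, angles in rad, forces in N, time in s.
With the tool pointing down it reaches from about 0.325 to 1 m from the base axis. Payload 5.1 kg.
Tool frame: the origin (TCP) lies midway between the tips of the shut fingers; the grasp point (between the pads) lies 19 mm behind it; z points along the fingers, y is the line along which they close (so a half turn about z gives the same grasp; the last joint's range is limited). The gripper opens to 85 mm and grips with 20 to 120 N. Pads are 22 mm wide; open, the fingers measure 114 mm over their backs; the gripper's body (76 mm by 85 mm) begins 54 mm behind the grasp point. The pads swing forward as they close: fully open they stand 13 mm farther back than shut.
Start: joints at [-1.254, 0.124, 1.65, -0, 1.367, -0.083], TCP at [0.253, -0.599, 0.192] pointing down, gripper open.
Joint ranges: [-2.61, 2.61], [-1.02, 2.33], [0.03, 2.71], [-1.35, 4.49], [0.32, 2.68], [-2.91, 2.91]. Speed limits (rad/s): [2.57, 2.57, 3.14, 3.14, 3.14, 3.14].

INTERFACE

Orientations are given as a unit quaternion [w, x, y, z].
In Python, from rig import robot gives the robot as it stands. The module is installed in compiled form; this text tells all that it offers.
- The arm moves only by the tool move_arm, never from a script. Its argument "series" is a list of rows, each a list of 7 numbers: the shift along the tool's x, y, z in cm, then the turn, a rotation vector about the tool's x, y, z in rad, then the closure, from 0 (fully open) to 1 (shut). In form: [[tx, ty, tz, rx, ry, rz, claw], ...]. A call has 1 to 12 rows; each row is the pose to reach, as a shift and turn from the pose commanded when the call began, along the tool's axes at that moment; what a row does not reach only later rows make up. A row lasts 1/8 s, in which the tool goes at most 62.5 mm and 10.7 degrees, less where a joint would pass 70% of its speed; a pose out of reach is approached as far as the arm can. A call with a gripper value outside its range is refused whole. The fingers move at their own pace and stop on an object; "grip_force" is the grip in N (left out, the last holds). Time passes only in rows, so rows that repeat a pose let the fingers close. It gives the time, the measured TCP pose, the force, the opening and the grip force at its end, in the units of the state.
- robot.observe(): the state, without advancing time (a new reading comes with each control period).
- robot.grab_frame(name): name is "scene" or "top" or "wrist"; returns a dict with "frame" (384x512x3 uint8, blue, green, red), "camera_matrix" (3x3 intrinsics, pixels), "distortion" ([k1, k2, p1, p2, k3] as OpenCV has them; the pictures are not rectified), "position" and "rotation" of the camera in the world. Camera axes: x right, y down, z forward; pixel columns grow to the right and rows downward; lengths in m; the calibration is good to about 2 mm. A picture is of the moment at which its call begins. There is no depth.
- robot.close_job(): hands the job in; it is judged then, once.
Trained networks look in a picture, given as the dict that the camera call returned (one of the last four; its "shot" number tells which), for a name from the list of things; names that differ only in an ending like _2 or _b are one class to them, and where a whole thing is asked for, a point or a joint stands for the part that bears it (a point fixed in the world has none). Each returns a list of dicts, best first, with "conf" (0 to 1); they miss things now and then, are a little off and sometimes report something else, mostly with a low value. They report only what shows in the picture. A call takes as long as a camera call.
- robot.find_in(picture, thing): "at" ([x, y, z] in m, in world coordinates, good to about 4 mm: the middle of the surface that is visible of it).
- robot.trace(picture, thing): "mask" (384x512 bool, what is visible of it).
- robot.tip_of(picture, thing): "at" ([x, y, z] in m, in world coordinates, good to about 4 mm: a listed point, or the origin of a listed thing).
The state is a dict: "time": time; "joints": joint angles; "qd": joint speeds; "effort": joint torques, N m; "position": TCP position; "tool_rot": TCP orientation; "wrist_force": force on the tool from outside, world axes, zero at the start; "ft_torque": the same for the moment, N m; "gripper_width": finger opening in m; "finger_force": force on a finger pad.
Only numpy, scipy, OpenCV 4.12 (cv2) and the standard library are available. Lean on these libraries where they do the work, as an engineer would, in place of code of your own. Each camera call takes 0.05 s, during which the arm holds its last target. There are 200 camera calls.

## Working session

There is one attempt and no reset: what is moved stays moved. The work goes in short steps, Python scripts to look and compute and a tool call to move; the robot and the scene stay as the last step left them, time stands still between calls to the robot, and variables do not carry over. Pictures are saved under pics/ and viewed, at most 10 in all, crops included, and the job is handed in when it is done.

Besides the shell and the picture viewer there is one more tool, called after "Emit:" as a command line: name --pt "numbers of a row" for each row, then --argument value for the rest. move_arm: Moves the arm, as the interface text tells. Its arguments: {"type":"object","properties":{"series":{"type":"array","items":{"type":"array","items":{"type":"number"}}},"grip_force":{"type":"number"}},"required":["series"]}

```bash
mkdir -p pics
cat > look.py <<'E'
from rig import robot
import cv2,numpy as np
if __name__=="__main__":
    o=robot.observe();print(o)
    fr={}
    for c in("scene","top"):
        f=robot.grab_frame(c);fr[c]=f;cv2.imwrite(f"pics/{c}0.png",f["frame"])
        print(c,np.round(f["position"],3),np.round(f["rotation"],2).tolist())
        for t in("bracket","post","seat","rib","hook","wings","slot","hammer","glue","offcut"):
            r=robot.tip_of(f,t);print(t,[(np.round(d["at"],4).tolist(),round(d["conf"],2)) for d in r[:2]])
E
python3 look.py
```

```text
{'time': 0.0, 'joints': array([-1.25362090e+00,  1.24524378e-01,  1.65169288e+00, -2.28022658e-05,
        1.36743670e+00, -8.26123044e-02]), 'qd': array([-4.74148202e-04,  3.30061405e-05, -8.64467284e-04, -1.12133488e-03,
       -5.14050261e-04, -1.07159714e-03]), 'effort': array([-1.72955170e-03, -4.23626482e+01, -3.65450335e+01, -1.88004274e-04,
        7.24161247e-03, -5.41387010e-06]), 'position': array([ 0.25274063, -0.5981099 ,  0.19102944]), 'tool_rot': array([-1.02226571e-03,  9.80086677e-01,  1.98567476e-01, -1.31686708e-04]), 'wrist_force': array([ 0.64653461,  0.16798555, -0.1841364 ]), 'ft_torque': array([ 0.0125812 ,  0.06354493, -0.03766682]), 'finger_force': 0.0, 'gripper_width': 0.08545937011622536}
scene [1.213 0.126 0.89 ] [-0.23, 0.63, 0.7, -0.26]
bracket [([0.5205, -0.2146, -0.0017], 0.89)]
post [([0.4734, 0.2229, 0.0036], 0.87)]
seat [([0.4822, 0.1918, 0.0715], 0.85)]
rib [([0.522, -0.2742, 0.0499], 0.92)]
hook [([0.5172, -0.2004, 0.0118], 0.96)]
wings [([0.5192, -0.2184, 0.0994], 0.71), ([0.4848, 0.1933, 0.0701], 0.24)]
slot [([0.4877, 0.1907, 0.1084], 0.63)]
hammer [([0.7402, -0.1167, -0.0022], 0.84), ([0.5187, -0.216, 0.0998], 0.61)]
glue [([0.3882, -0.014, 0.0035], 0.71)]
offcut [([0.703, 0.3241, -0.0016], 0.71)]
top [0.368 0.06  1.047] [0.07, -0.69, 0.72, -0.07]
bracket [([0.518, -0.2139, -0.0046], 0.74)]
post [([0.4686, 0.2196, -0.0003], 0.87), ([0.4905, 0.1979, 0.1053], 0.31)]
seat [([0.4843, 0.1922, 0.067], 0.8), ([0.3931, -0.0182, 0.0025], 0.71)]
rib [([0.5222, -0.2787, 0.0451], 0.74), ([0.5229, -0.2106, 0.098], 0.18)]
hook [([0.5154, -0.2027, 0.0169], 0.77), ([0.4876, 0.1907, 0.0681], 0.62)]
wings [([0.5231, -0.2115, 0.0996], 0.83)]
slot [([0.4912, 0.1975, 0.1011], 0.97), ([0.5237, -0.2785, 0.047], 0.18)]
hammer [([0.7417, -0.1122, 0.0003], 0.9)]
glue [([0.3931, -0.0137, 0.0021], 0.8)]
offcut [([0.7015, 0.3263, -0.003], 0.95)]
```

View pics/scene0.png

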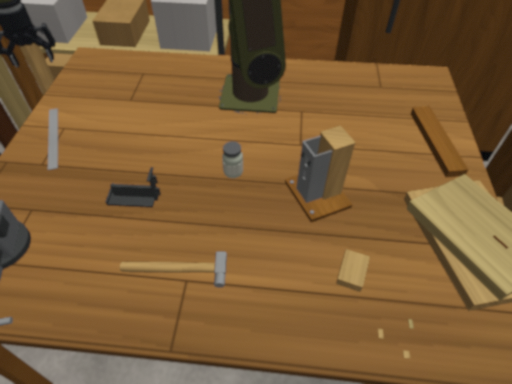

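View pics/top0.png

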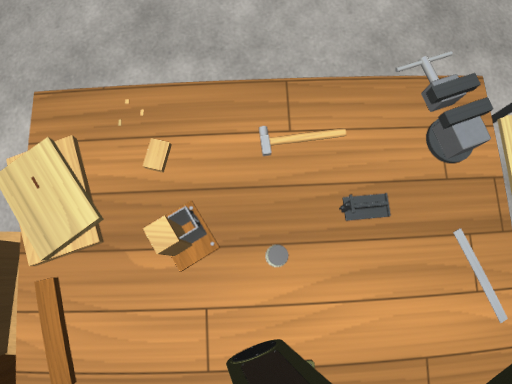

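Scene view: the bracket is at about (133,193) with its back toward the post, the post is at (325,170), the jar at (232,160) and the hammer at (175,267). The top view agrees: bracket (367,206), post (178,232), jar (277,256). The network points fit both pictures.

```bash
cat > h.py <<'E'
from rig import robot
import cv2,numpy as np
from scipy.spatial.transform import Rotation as R
np.set_printoptions(suppress=True,precision=4)
def tool():
    o=robot.observe();q=o["tool_rot"];return o,R.from_quat([q[1],q[2],q[3],q[0]])
def down(h): # tool x heading h (rad), z down
    return R.from_matrix(np.array([[np.cos(h),np.sin(h),0],[np.sin(h),-np.cos(h),0],[0,0,-1]]).T)
def go(p,h):
    o,T=tool();d=T.inv().apply(np.array(p)-o["position"])*100
    print("shift cm",d,"rotvec",(T.inv()*down(h)).as_rotvec(),"pos",o["position"],"t",o["time"])
def heading():
    x=tool()[1].as_matrix()[:,0];return np.arctan2(x[1],x[0])
def px(f,uv):
    return cv2.undistortPoints(np.array(uv,float).reshape(-1,1,2),np.array(f["camera_matrix"]),np.array(f["distortion"])).reshape(-1,2)
def plane(f,uv,z): # pixels to world at height z
    r=np.c_[px(f,uv),np.ones(len(px(f,uv)))]@np.array(f["rotation"]).T;c=np.array(f["position"])
    return c+r*((z-c[2])/r[:,2])[:,None]
def proj(f,P):
    Rm=np.array(f["rotation"]);rv=cv2.Rodrigues(Rm.T)[0]
    return cv2.projectPoints(np.array(P,float).reshape(-1,3),rv,-Rm.T@np.array(f["position"]),np.array(f["camera_matrix"]),np.array(f["distortion"]))[0].reshape(-1,2)
E
python3 -c "
from h import *
go([.522,-.277,.22],np.radians(92.8))"
```

```text
shift cm [ 37.3033 -19.1652  -2.7675] rotvec [-0.     -0.     -1.2199] pos [ 0.253  -0.5987  0.1923] t 1.1
```

Emit:
move_arm --pt "3.7 -1.9 -2.8 0 0 -0.14 0" --pt "7.5 -3.8 -2.8 0 0 -0.28 0" --pt "11.2 -5.7 -2.8 0 0 -0.42 0" --pt "15 -7.7 -2.8 0 0 -0.56 0" --pt "19 -9.6 -2.8 0 0 -0.7 0" --pt "23 -11.5 -2.8 0 0 -0.84 0" --pt "27 -13.5 -2.8 0 0 -0.98 0" --pt "31 -15.5 -2.8 0 0 -1.1 0" --pt "34.5 -17.5 -2.8 0 0 -1.22 0" --pt "37.3 -19.2 -2.8 0 0 -1.22 0" --pt "37.3 -19.2 -2.8 0 0 -1.22 0" --pt "37.3 -19.2 -2.8 0 0 -1.22 0"

```text
time: 2.6
position: [0.5216, -0.277, 0.2203]
tool_rot: [0.0, 0.69, 0.724, -0.0]
wrist_force: [0.7, 1.1, -0.5]
gripper_width: 0.0855
finger_force: 0.0
```

```bash
python3 -c "
from h import *
f=robot.grab_frame('wrist');cv2.imwrite('pics/w1.png',f['frame'])
print(f['position'],tool()[0]['position'],heading())
for t in('bracket','rib','hook','wings'):
    print(t,[(d['at'],d['conf']) for d in robot.tip_of(f,t)[:2]])
"
```

```text
[ 0.5177 -0.2026  0.4014] [ 0.5214 -0.2773  0.2203] 1.6190733842448075
bracket [([0.5162, -0.2162, -0.0008], 0.66)]
rib [([0.519, -0.2794, 0.0465], 0.92)]
hook [([0.5154, -0.2018, 0.0206], 0.61)]
wings [([0.5179, -0.2162, 0.0964], 0.74)]
```

View pics/w1.png

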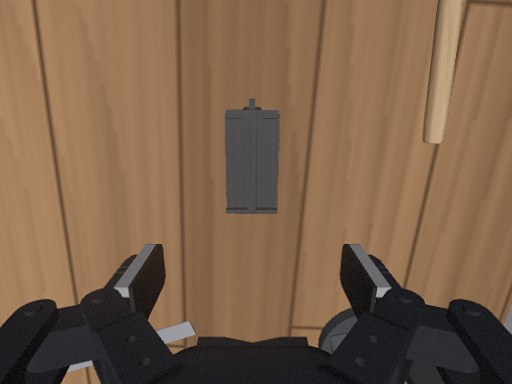

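The wrist view shows the bracket upright in the picture: ledge from about (226,110) to (279,212), rib line at x≈252, hook at (252,100). It is almost square to the tool.

```bash
python3 -c "
from h import *
f=robot.grab_frame('wrist')
m=robot.trace(f,'bracket')[0]['mask']
rows=np.where(m.any(1))[0];print(rows[[0,-1]])
L=[];Rr=[]
for r in range(130,205,3):
    c=np.where(m[r])[0];L.append((c[0]-.5,r));Rr.append((c[-1]+.5,r))
for e,z in((L,.008),(Rr,.008)):
    P=plane(f,e,z);k=np.polyfit(P[:,1],P[:,0],1);print(P[[0,-1]],np.degrees(np.arctan2(1,k[0])))
g=[f['frame'][r,226:280].astype(int).sum(1) for r in (150,190)]
print(g[0][18:36],g[1][18:36])
print(plane(f,[(252,rows[-1]+.5)],.018))
P=lambda x,y,z,h,o:np.array(o)+[x*np.cos(h)-y*np.sin(h),x*np.sin(h)+y*np.cos(h),z]
"
```

```text
[ 97 213]Traceback (most recent call last):
  File "<string>", line 10, in <module>
    P=plane(f,e,z);k=np.polyfit(P[:,1],P[:,0],1);print(P[[0,-1]],np.degrees(np.arctan2(1,k[0])))
  File "h.py", line 17, in plane
    r=np.c_[px(f,uv),np.ones(len(px(f,uv)))]@np.array(f["rotation"]).T;c=np.array(f["position"])
      ~~~~~~~~~~~~~~~~~~~~~~~~~~~~~~~~~~~~~~^~~~~~~~~~~~~~~~~~~~~~~~~~
ValueError: matmul: Input operand 1 has a mismatch in its core dimension 0, with gufunc signature (n?,k),(k,m?)->(n?,m?) (size 4 is different from 3)
```

```bash
sed -i 's/np.array(f\["rotation"\])/rm(f)/' h.py
cat >> h.py <<'E'
def rm(f): q=f["rotation"];return R.from_quat([q[1],q[2],q[3],q[0]]).as_matrix()
E
cat > m.py <<'E'
from h import *
f=robot.grab_frame('wrist')
m=robot.trace(f,'bracket')[0]['mask']
rows=np.where(m.any(1))[0];print(rows[[0,-1]])
L=[];Rr=[]
for r in range(130,205,3):
    c=np.where(m[r])[0];L.append((c[0]-.5,r));Rr.append((c[-1]+.5,r))
for e,z in((L,.008),(Rr,.008)):
    P=plane(f,e,z);k=np.polyfit(P[:,1],P[:,0],1);print(P[[0,-1]],np.degrees(np.arctan2(1,k[0])))
print(plane(f,[(252,rows[-1]+.5)],.018))
E
python3 m.py
```

```text
Traceback (most recent call last):
  File "m.py", line 3, in <module>
    m=robot.trace(f,'bracket')[0]['mask']
      ~~~~~~~~~~~~~~~~~~~~~~~~^^^
IndexError: list index out of range
```

```bash
python3 m.py || python3 m.py
```

```text
[ 98 213]
[[ 0.4844 -0.2447  0.008 ]
 [ 0.4893 -0.3424  0.008 ]] 92.74773023756481
[[ 0.5549 -0.2412  0.008 ]
 [ 0.5595 -0.339   0.008 ]] 92.8134256601648
[[ 0.525  -0.3537  0.018 ]]
```

Emit:
move_arm --pt "-0.1 0 5 0 0 0 0" --pt "-0.15 0 10 0 0 0 0" --pt "-0.15 0 15 0 0 0 0" --pt "-0.15 0 18 0 0 0 0" --pt "-0.15 0 20.2 0 0 0 0" --pt "-0.15 0 20.2 0 0 0 0" --pt "-0.15 0 20.2 0 0 0 0.6" --pt "-0.15 0 20.2 0 0 0 1" --pt "-0.15 0 20.2 0 0 0 1" --pt "-0.15 0 20.2 0 0 0 1" --pt "-0.15 0 20.2 0 0 0 1" --pt "-0.15 0 20.2 0 0 0 1" --grip_force 60

```text
time: 4.65
position: [0.5219, -0.2782, 0.0183]
tool_rot: [-0.0, 0.69, 0.724, 0.0]
wrist_force: [0.3, 0.2, -0.2]
gripper_width: -0.0001
finger_force: 0.0
```

The fingers shut on nothing, so I'll look before moving.

```bash
python3 -c "
from h import *
f=robot.grab_frame('wrist');a=f['frame']
s=robot.grab_frame('scene');b=s['frame'][130:250,60:220]
cv2.imwrite('pics/w2.png',np.hstack([a[:, :400],cv2.resize(b,(400,384))[:, :400]]))
o=robot.observe();print(o['gripper_width'],o['position'])
for t in('bracket','rib'):
    print(t,[(d['at'],d['conf']) for d in robot.tip_of(f,t)[:2]],[(d['at'],d['conf']) for d in robot.tip_of(s,t)[:2]])
"
```

```text
0.00022012706787110197 [ 0.5218 -0.2782  0.0182]
bracket [([0.5205, -0.2168, -0.0004], 0.67)] [([0.5208, -0.2142, -0.0021], 0.94)]
rib [([0.5193, -0.2796, 0.0479], 0.67), ([0.5202, -0.2148, 0.0009], 0.43)] [([0.5238, -0.2712, 0.0495], 0.9)]
```

View pics/w2.png

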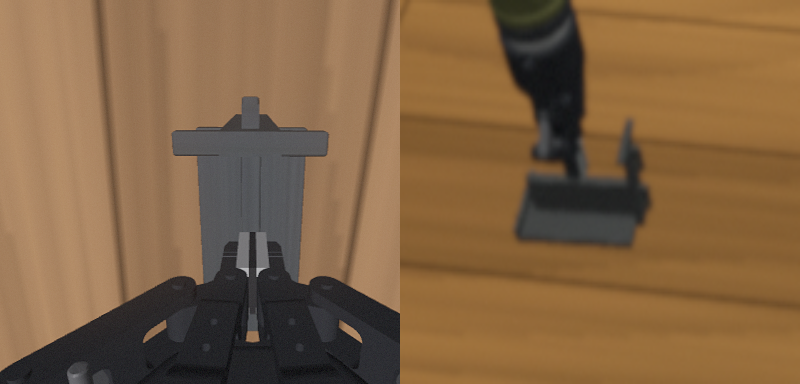

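The pads look centred on the rib in the wrist view (rib at x≈252), but the readings say nothing is held. A small lift will settle it.

Emit:
move_arm --pt "0 0 -1 0 0 0 1" --pt "0 0 -3 0 0 0 1" --pt "0 0 -3 0 0 0 1" --pt "0 0 -3 0 0 0 1"

```text
time: 5.45
position: [0.5222, -0.2784, 0.049]
tool_rot: [0.001, 0.69, 0.724, 0.0]
wrist_force: [1.4, 0.9, 0.1]
gripper_width: 0.0001
finger_force: 0.0
```

```bash
python3 -c "
from h import *
f=robot.grab_frame('wrist');a=f['frame']
s=robot.grab_frame('scene');b=s['frame'][130:230,80:180]
cv2.imwrite('pics/w3.png',np.hstack([a[:, :400],cv2.resize(b,(384,384))]))
o=robot.observe();print(o['gripper_width'],o['finger_force'],o['wrist_force'],o['position'])
"
```

```text
1.0195514716514802e-05 0.0 [-0.6996  0.1387 -0.601 ] [ 0.5215 -0.278   0.0479]
```

View pics/w3.png

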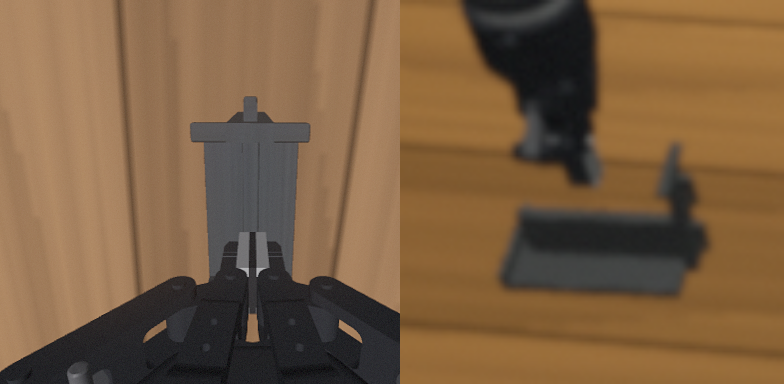

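The bracket was not lifted: the fingers are shut at about (585,180) in the right-hand crop, clear of the rib. I'll compare the TCP projection with where the fingers really are.

```bash
python3 -c "
from h import *
s=robot.grab_frame('scene');w=robot.grab_frame('wrist')
p=robot.observe()['position']
for f in(s,w):print(proj(f,[p,p+[0,0,.019],p+[0,0,.03],[.5214,-.2788,.05],[.5182,-.2139,.104]]).round(1).tolist())
print(robot.observe()['joints'])
"
```

```text
[[131.6, 186.3], [130.1, 181.8], [129.1, 179.1], [131.2, 185.7], [150.6, 173.5]]
[[252.4, 217.9], [252.4, 230.3], [252.4, 238.7], [252.3, 220.5], [252.3, 123.9]]
[-0.5805  0.1285  1.9013  0.      1.1129 -0.6295]
```

The fingertips really sit about 33 mm behind the reported TCP, so they closed above the rib. I'll part-open, descend further by feel, and stop at any contact.

Emit:
move_arm --pt "0 0 0 0 0 0 0.5" --pt "0 0 0 0 0 0 0.5" --pt "0 0 0 0 0 0 0.5" --pt "0 0 0 0 0 0 0.5" --pt "0 0 1.5 0 0 0 0.5" --pt "0 0 3 0 0 0 0.5" --pt "0 0 4 0 0 0 0.5" --pt "0 0 4.5 0 0 0 0.5" --pt "0 0 5 0 0 0 0.5" --pt "0 0 5 0 0 0 0.5"

```text
time: 6.9
position: [0.5218, -0.2782, -0.0019]
tool_rot: [-0.0, 0.69, 0.724, -0.0]
wrist_force: [-0.9, 0.1, 0.9]
gripper_width: 0.0425
finger_force: 0.0
```

```bash
python3 -c "
from h import *
f=robot.grab_frame('wrist');a=f['frame']
s=robot.grab_frame('scene');b=s['frame'][130:230,80:180]
cv2.imwrite('pics/w4.png',np.hstack([a[:, :400],cv2.resize(b,(384,384))]))
"
```

```text
(no output)
```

View pics/w4.png

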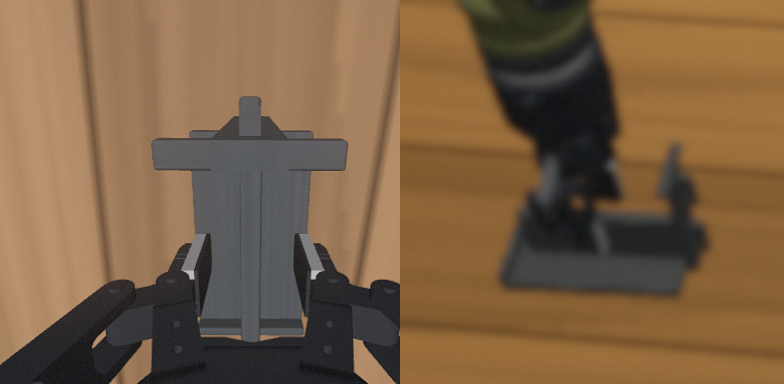

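No contact at a reported z of -2 mm confirms the offset. The pads now straddle the rib, at (195,265) and (315,265), so I'll ease down a bit more and close.

Emit:
move_arm --pt "0 0 0.3 0 0 0 0.5" --pt "0 0 0.6 0 0 0 0.5" --pt "0 0 0.8 0 0 0 0.5" --pt "0 0 0.8 0 0 0 0.5"

```text
time: 7.5
position: [0.5217, -0.278, -0.01]
tool_rot: [-0.0, 0.69, 0.724, -0.0]
wrist_force: [-0.3, 0.4, -0.2]
gripper_width: 0.0425
finger_force: 0.0
```

Emit:
move_arm --pt "0 0 0 0 0 0 0.8" --pt "0 0 0 0 0 0 1" --pt "0 0 0 0 0 0 1" --pt "0 0 0 0 0 0 1" --pt "0 0 0 0 0 0 1" --pt "0 0 0 0 0 0 1" --grip_force 60

```text
time: 8.25
position: [0.5219, -0.2783, -0.0094]
tool_rot: [0.0, 0.69, 0.724, -0.0]
wrist_force: [-2.9, 0.4, 3.9]
gripper_width: 0.0091
finger_force: 61.5
```

Gripped (61 N, 9 mm). Lift, then go to a standoff in front of the post.

Emit:
move_arm --pt "0 0 -1 0 0 0 1" --pt "0 0 -4 0 0 0 1" --pt "0 0 -8 0 0 0 1" --pt "0 0 -12 0 0 0 1" --pt "0 0 -15 0 0 0 1" --pt "0 0 -15 0 0 0 1"

```text
time: 9.0
position: [0.5235, -0.2789, 0.1429]
tool_rot: [0.003, 0.69, 0.724, 0.001]
wrist_force: [0.5, -1.3, -6.0]
gripper_width: 0.0084
finger_force: 60.5
```

```bash
python3 -c "
from h import *
go([.549,.042,.14],np.radians(113));print(robot.observe()['gripper_width'],robot.observe()['finger_force'])"
```

```text
shift cm [31.9304  4.1255  0.2126] rotvec [ 0.0041  0.0038 -0.3523] pos [ 0.5235 -0.2789  0.1429] t 9.0
0.008359384214356742 60.46700835227966
```

Emit:
move_arm --pt "2 0.3 0 0 0 -0.04 1" --pt "6 0.8 0 0 0 -0.1 1" --pt "10 1.3 0 0 0 -0.15 1" --pt "14 1.8 0 0 0 -0.2 1" --pt "18 2.3 0 0 0 -0.25 1" --pt "22 2.8 0 0 0 -0.3 1" --pt "26 3.3 0 0 0 -0.35 1" --pt "29 3.7 0 0 0 -0.35 1" --pt "31 4 0 0 0 -0.35 1" --pt "32 4.1 0 0 0 -0.35 1" --pt "32 4.1 0 0 0 -0.35 1" --pt "32 4.1 0 0 0 -0.35 1"

```text
time: 10.5
position: [0.5471, 0.0426, 0.1402]
tool_rot: [0.0, 0.553, 0.833, -0.0]
wrist_force: [-0.1, 0.1, -4.4]
gripper_width: 0.0088
finger_force: 60.3
```

```bash
python3 -c "
from h import *
f=robot.grab_frame('wrist');a=f['frame']
s=robot.grab_frame('scene');cv2.imwrite('pics/w5.png',np.hstack([a,cv2.resize(s['frame'][90:240,260:372],(286,384))]))
print(robot.observe()['position'],heading(),f['position'],rm(f)[:,2])
for c in(f,s):
  for t in('bracket','wings','hook','rib','post','seat','slot'):
    print(t,[(d['at'],round(d['conf'],2)) for d in robot.tip_of(c,t)[:2]])
"
```

```text
[0.5472 0.0426 0.1404] 1.96859061190676 [0.5178 0.1113 0.3213] [ 0.1144 -0.2725 -0.9553]
bracket [([0.5235, 0.1011, 0.1525], 0.7)]
wings [([0.5206, 0.0995, 0.244], 0.57)]
hook []
rib []
post []
seat []
slot [([0.5225, 0.1033, 0.2491], 0.73)]
bracket [([0.5256, 0.1016, 0.1477], 0.63), ([0.4882, 0.1932, 0.1067], 0.49)]
wings [([0.5209, 0.097, 0.249], 0.84)]
hook [([0.5143, 0.1137, 0.1667], 0.85)]
rib [([0.5483, 0.0468, 0.1941], 0.6)]
post [([0.4736, 0.2255, 0.0022], 0.58)]
seat [([0.4837, 0.1912, 0.071], 0.68)]
slot [([0.4873, 0.1913, 0.105], 0.91)]
```

View pics/w5.png

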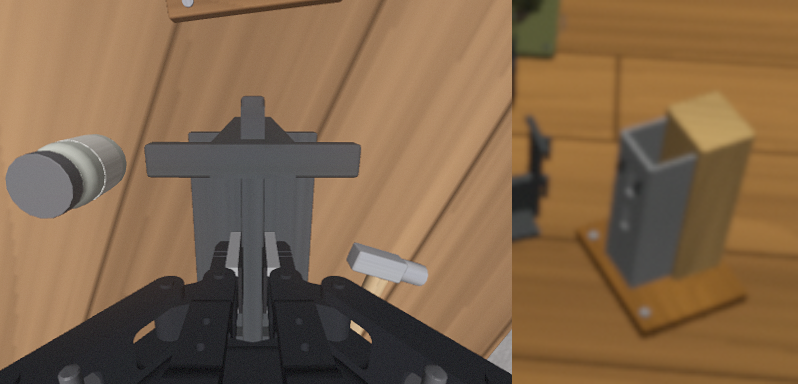

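The wrist view shows the bracket held square, the front edge of the post's base from (172,20) to (340,0), and the jar at (45,180), clear of us. I'll get the post's heading from that edge and zoom the scene view onto the slotted face.

```bash
cat > e.py <<'E'
from h import *
f=robot.grab_frame('wrist');g=f['frame'].astype(int)
# boundary of top face: strongest row-change in columns 185..320
pts=[]
for c in range(185,335,10):
    col=cv2.GaussianBlur(f['frame'],(3,3),0)[0:26,c].astype(int).sum(1)
    pts.append((c,[int(v) for v in col]))
for p in pts[::5]:print(p)
s=robot.grab_frame('scene')
for t in('post',):
    m=robot.trace(s,t);print(len(m))
cr=s['frame'][135:205,292:342];cv2.imwrite('pics/face.png',cv2.resize(cr,(500,700),interpolation=cv2.INTER_CUBIC)[:600])
E
python3 e.py
```

```text
(185, [515, 517, 517, 517, 520, 514, 470, 396, 350, 350, 356, 355, 357, 362, 364, 349, 308, 247, 196, 178, 174, 187, 250, 324, 351, 349])
(235, [341, 344, 351, 354, 350, 347, 346, 346, 343, 318, 266, 210, 179, 169, 163, 209, 311, 369, 371, 371, 369, 367, 367, 366, 365, 366])
(285, [360, 361, 351, 314, 255, 199, 170, 164, 176, 235, 315, 352, 356, 356, 354, 354, 354, 354, 354, 354, 354, 354, 354, 350, 349, 353])
1
```

View pics/face.png

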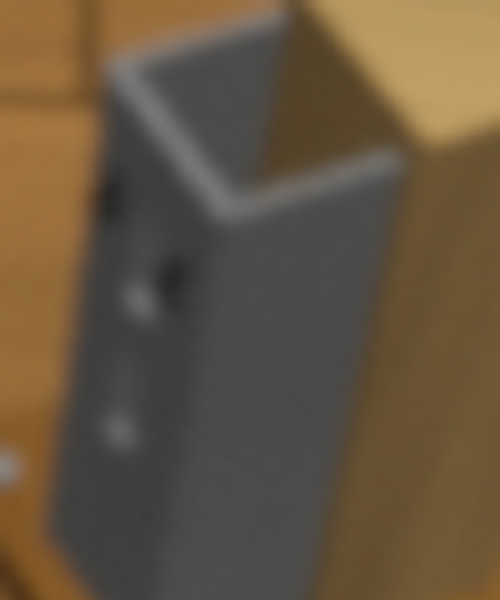

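The face zoom shows the latch noses (dark) at scene pixels (302.7,155.0) and (309.7,163.0), and the bright lower slot edges at (305.8,165.3) and (303.8,178.5). I'll fit the post pose to these.

```bash
cat > fit.py <<'E'
from h import *
from scipy.optimize import least_squares
f=robot.grab_frame('wrist')
for z,uv in((.018,[(185,17),(235,10.7),(285,4.4)]),(0,[(185,22.3),(235,15.7),(285,9.6)])):
    P=plane(f,uv,z);d=P[-1]-P[0];print(P[[0,-1]],np.degrees(np.arctan2(d[1],d[0])),"+90")
s=robot.grab_frame('scene')
uv=np.array([(305.8,165.3),(303.8,178.5),(302.7,155.0),(309.7,163.0)])
L=np.array([(0,0,.085),(0,0,.035),(-.003,.017,.111),(-.003,-.017,.111)])
def W(p):
    c,n=np.cos(p[3]),np.sin(p[3]);return np.c_[p[0]+c*L[:,0]-n*L[:,1],p[1]+n*L[:,0]+c*L[:,1],p[2]+L[:,2]]
h0=np.radians(113)
prior=np.array([.484,.192,.070,h0]);sg=np.array([.003,.003,.01,.1])
r=least_squares(lambda p:np.r_[(proj(s,W(p))-uv).ravel()/.7,(p-prior)/sg],prior)
print(r.x,np.degrees(r.x[3]),(proj(s,W(r.x))-uv).round(1).tolist())
E
python3 fit.py
```

```text
[[0.4353 0.1523 0.018 ]
 [0.5138 0.1963 0.018 ]] 29.2562238293311 +90
[[0.4319 0.1504 0.    ]
 [0.5154 0.1973 0.    ]] 29.332985766632344 +90
[0.4851 0.1951 0.0597 2.0828] 119.33592182335227 [[0.1, 0.2], [0.0, 0.0], [0.0, -0.6], [-0.5, 0.2]]
```

Both edges give a post heading of 119.3°. The fit puts the true seat at about (0.485, 0.195, 0.060), some 10 mm below the mark. I'll go to a 35 mm standoff and check from near.

```bash
python3 -c "
from h import *
go([.5336,.1086,.07],np.radians(119.3))"
```

```text
shift cm [6.5327 1.2806 7.032 ] rotvec [ 0.      0.     -0.1123] pos [0.5472 0.0434 0.1403] t 11.55
```

Emit:
move_arm --pt "0 0 2 0 0 -0.05 1" --pt "1 0.3 4 0 0 -0.11 1" --pt "2.5 0.6 6 0 0 -0.112 1" --pt "4 0.9 7 0 0 -0.112 1" --pt "5.5 1.2 7 0 0 -0.112 1" --pt "6.5 1.3 7 0 0 -0.112 1" --pt "6.5 1.3 7 0 0 -0.112 1" --pt "6.5 1.3 7 0 0 -0.112 1"

```text
time: 12.55
position: [0.5344, 0.1083, 0.0711]
tool_rot: [0.001, 0.505, 0.863, 0.0]
wrist_force: [-0.7, 0.1, -5.0]
gripper_width: 0.0088
finger_force: 60.3
```

```bash
python3 -c "
from h import *
f=robot.grab_frame('wrist');a=f['frame']
s=robot.grab_frame('scene');cv2.imwrite('pics/w6.png',np.hstack([a[:,:480],cv2.resize(s['frame'][130:210,290:350],(288,384),interpolation=cv2.INTER_CUBIC)]))
p=robot.observe()['position'];h=heading();print(p,np.degrees(h))
u=np.array([np.cos(h),np.sin(h),0]);v=np.array([-u[1],u[0],0])
for z in(.06+.15,.215):
  q=np.array([.4851,.1951,z]);print(proj(f,[q,q+.03*v,q-.03*v]).round(1).tolist())
"
```

```text
[0.5343 0.108  0.0708] 119.24974298175079
[[253.5, -136.9], [-12.4, -132.2], [518.8, -131.0]]
[[253.8, -174.8], [-53.6, -167.4], [560.3, -165.9]]
```

View pics/w6.png

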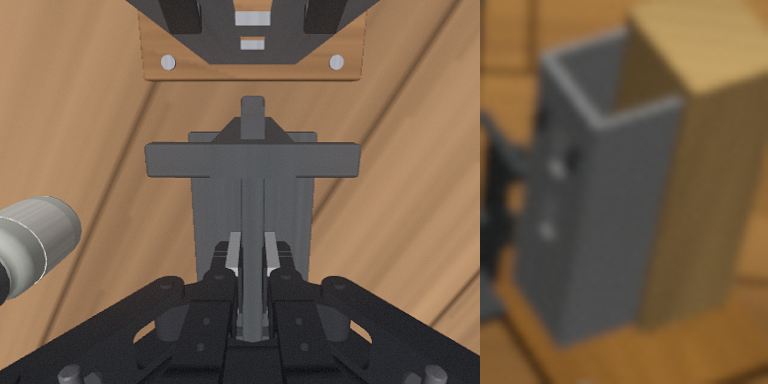

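The near view shows the slotted face clearly. The upper sill is at (253,12–24), the lower sill at (253,39–49), and the face foot at y≈64 from x≈210 to 295. The hook at (253,100) is in line. I'll measure the height from this.

```bash
cat > n.py <<'E'
from h import *
f=robot.grab_frame('wrist');g=f['frame'].astype(int).sum(2)
print("col253",g[0:90,250:256].mean(1).round().astype(int).tolist())
print("col230",g[50:90,226:232].mean(1).round().astype(int).tolist())
print("row18",g[18,225:282].tolist());print("row45",g[44,232:276].tolist())
print("row58",g[61,195:312].tolist())
E
python3 n.py
```

```text
col253 [398, 396, 394, 390, 385, 378, 373, 369, 370, 356, 478, 527, 531, 529, 530, 530, 528, 528, 530, 529, 528, 529, 531, 538, 470, 201, 220, 221, 222, 224, 223, 226, 222, 224, 221, 236, 310, 363, 353, 430, 538, 530, 527, 529, 528, 529, 529, 537, 476, 258, 209, 217, 216, 220, 218, 221, 217, 221, 220, 222, 222, 224, 222, 215, 310, 350, 342, 342, 347, 354, 354, 358, 363, 365, 366, 375, 375, 358, 313, 231, 160, 324, 352, 345, 347, 347, 342, 343, 346, 344]
col230 [221, 218, 219, 220, 222, 223, 222, 224, 226, 224, 226, 223, 225, 217, 311, 349, 344, 347, 348, 359, 359, 362, 362, 360, 357, 355, 353, 340, 300, 228, 162, 346, 378, 377, 375, 372, 372, 373, 372, 371]
row18 [218, 212, 221, 222, 212, 215, 202, 217, 218, 204, 312, 499, 534, 533, 527, 528, 525, 524, 526, 521, 523, 519, 516, 514, 525, 523, 528, 526, 530, 531, 539, 530, 533, 528, 515, 516, 504, 507, 507, 510, 517, 517, 520, 520, 529, 460, 259, 218, 218, 219, 226, 217, 216, 211, 218, 213, 220]
row45 [218, 216, 232, 214, 225, 223, 223, 220, 238, 414, 544, 534, 528, 524, 523, 530, 524, 522, 522, 530, 526, 528, 526, 535, 528, 515, 509, 510, 508, 512, 520, 538, 465, 204, 224, 216, 222, 218, 210, 213, 223, 216, 217, 221]
row58 [356, 352, 362, 363, 353, 360, 364, 361, 366, 359, 325, 284, 216, 219, 220, 229, 229, 227, 224, 216, 223, 226, 224, 226, 222, 228, 230, 219, 220, 234, 216, 231, 223, 220, 223, 224, 216, 225, 230, 220, 222, 221, 237, 227, 231, 222, 227, 232, 231, 218, 227, 225, 225, 228, 215, 228, 225, 223, 223, 213, 233, 216, 213, 232, 222, 223, 229, 236, 227, 223, 219, 237, 226, 221, 225, 233, 226, 229, 220, 224, 225, 222, 233, 228, 228, 234, 220, 226, 226, 229, 215, 234, 220, 234, 221, 218, 225, 229, 228, 223, 233, 218, 221, 246, 300, 342, 352, 355, 346, 348, 348, 351, 351, 345, 350, 352, 339]
```

```bash
cat > fit2.py <<'E'
from h import *
from scipy.optimize import least_squares
f=robot.grab_frame('wrist')
uv=np.array([(252.7,24.3),(252.6,48.8),(252.7,63.8)])
o,T=tool();p=o['position'];h=heading()
def W(q):
    u=np.array([np.cos(q[3]),np.sin(q[3]),0]);return np.array([q[:3]+[0,0,.085],q[:3]+[0,0,.035],[q[0],q[1],.018]])
r=least_squares(lambda q:np.r_[(proj(f,W([*q,h]))-uv).ravel()],[.485,.195,.06])
q=r.x;print("seat",q,"res",(proj(f,W([*q,h]))-uv).round(2).tolist())
u=np.array([np.cos(h),np.sin(h),0]);v=np.array([-u[1],u[0],0])
d=q-p;print("tcp->seat fwd,left,up mm",1e3*np.array([d@u,d@v,d[2]]),"heading",np.degrees(h))
e=plane(f,[(168,62),(337,62.5),(150,80),(350,80)],.018);print(e)
print("slot corner check",proj(f,[q+[0,0,.085]+.0055*v,q+[0,0,.085]-.0055*v]),"expect 234.7/270.7 near")
# bracket in hand: wings top (z104) front/back edges & hook
b=p+[0,0,.0098]+.0642*u
P=[b+[0,0,.104]+.025*v,b+[0,0,.104]-.025*v,b-.008*u+[0,0,.104]]
print("bracket pred",proj(f,P).round(1).tolist())
g=f['frame'].astype(int).sum(2);print(g[160,138:152].tolist(),g[160,354:368].tolist(),g[132:182,200].tolist())
E
python3 fit2.py
```

```text
Traceback (most recent call last):
  File "fit2.py", line 8, in <module>
    r=least_squares(lambda q:np.r_[(proj(f,W([*q,h]))-uv).ravel()],[.485,.195,.06])
  File "fit2.py", line 8, in <lambda>
    r=least_squares(lambda q:np.r_[(proj(f,W([*q,h]))-uv).ravel()],[.485,.195,.06])
                                           ~^^^^^^^^
  File "fit2.py", line 7, in W
    u=np.array([np.cos(q[3]),np.sin(q[3]),0]);return np.array([q[:3]+[0,0,.085],q[:3]+[0,0,.035],[q[0],q[1],.018]])
                                                     ~~~~~~~~^^^^^^^^^^^^^^^^^^^^^^^^^^^^^^^^^^^^^^^^^^^^^^^^^^^^^^
ValueError: setting an array element with a sequence. The requested array has an inhomogeneous shape after 1 dimensions. The detected shape was (3,) + inhomogeneous part.
```

```bash
sed -i 's/^    u=np.array.*return np.array(\[q/    q=np.array(q);return np.array([q/' fit2.py; python3 fit2.py
```

```text
seat [0.4862 0.1929 0.0567] res [[0.13, 0.27], [-0.01, -0.6], [-0.28, 0.28]]
tcp->seat fwd,left,up mm [ 97.432    0.3289 -13.7191] heading 119.24483621656148
[[0.4326 0.1645 0.018 ]
 [0.5386 0.2236 0.018 ]
 [0.4262 0.147  0.018 ]
 [0.5535 0.2184 0.018 ]]
slot corner check [[236.0056  24.5719]
 [269.6629  24.593 ]] expect 234.7/270.7 near
bracket pred [[142.8, 146.1], [366.3, 146.3], [254.5, 180.7]]
[361, 357, 356, 348, 348, 352, 345, 250, 245, 257, 279, 276, 281, 276] [271, 273, 275, 268, 263, 256, 355, 378, 384, 376, 371, 372, 373, 377] [190, 279, 272, 282, 276, 271, 281, 269, 273, 279, 188, 192, 241, 279, 277, 277, 283, 274, 270, 274, 278, 281, 276, 273, 282, 271, 273, 271, 267, 273, 268, 266, 269, 269, 263, 277, 266, 273, 272, 269, 270, 268, 274, 240, 208, 170, 282, 264, 276, 272]
```

```bash
cat > fit3.py <<'E'
from h import *
from scipy.optimize import least_squares
f=robot.grab_frame('wrist');o,T=tool();p=o['position'];h=heading()
u=np.array([np.cos(h),np.sin(h),0]);v=np.array([-u[1],u[0],0])
def res(q):
    b=p+q[0]*u+q[1]*v+[0,0,q[2]];m=proj(f,[b+[0,0,.104]-.004*u+.025*v,b+[0,0,.104]-.004*u-.025*v,b+[0,0,.104],b-.008*u+[0,0,.104]])
    return [m[0,0]-144.7,m[1,0]-359.7,m[2,1]-142.7,m[3,1]-176.7]
r=least_squares(res,[.064,0,.01]);print(r.x,np.round(r.fun,2))
E
python3 fit3.py
```

```text
[0.0647 0.0006 0.008 ] [-0.    0.    0.02 -0.02]
```

In the same camera, the bracket is 33 mm from the face, laterally aligned within 0.3 mm, and about 21.7 mm above the seat. I'll drop 2 mm and approach gently.

Emit:
move_arm --pt "0.5 0 0.2 0 0 0 1" --pt "1.2 0 0.2 0 0 0 1" --pt "1.8 0 0.2 0 0 0 1" --pt "2.0 0 0.2 0 0 0 1" --pt "2.2 0 0.2 0 0 0 1" --pt "2.4 0 0.2 0 0 0 1" --pt "2.5 0 0.2 0 0 0 1" --pt "2.5 0 0.2 0 0 0 1"

```text
time: 13.85
position: [0.5221, 0.1304, 0.0688]
tool_rot: [0.0, 0.506, 0.863, 0.0]
wrist_force: [0.2, -1.6, -2.9]
gripper_width: 0.0082
finger_force: 60.6
```

Emit:
move_arm --pt "0.1 0 0 0 0 0 1" --pt "0.2 0 0 0 0 0 1" --pt "0.3 0 0 0 0 0 1" --pt "0.3 0 0 0 0 0 1"

```text
time: 14.35
position: [0.5204, 0.1329, 0.0686]
tool_rot: [0.0, 0.505, 0.863, 0.0]
wrist_force: [1.0, -1.2, -1.7]
gripper_width: 0.0088
finger_force: 60.8
```

Emit:
move_arm --pt "0.1 0 0 0 0 0 1" --pt "0.2 0 0 0 0 0 1" --pt "0.3 0 0 0 0 0 1" --pt "0.3 0 0 0 0 0 1"

```text
time: 14.85
position: [0.518, 0.1356, 0.0676]
tool_rot: [-0.001, 0.505, 0.863, -0.0]
wrist_force: [1.6, -0.4, -3.9]
gripper_width: 0.0084
finger_force: 60.5
```

```bash
python3 -c "
from h import *
for i in range(4):
  robot.grab_frame('top');o=robot.observe();print(o['wrist_force'],o['ft_torque'])
h=heading();p=o['position'];u=np.array([np.cos(h),np.sin(h),0])
print(p,np.degrees(h),'gap mm',1e3*((np.array([.4862,.1929,0])-p)@u-.0647))"
```

```text
[ 0.2871 -0.8486 -4.8154] [ 0.0352 -0.0145 -0.0116]
[ 0.9305 -0.0356 -4.6094] [ 0.0189 -0.0422 -0.0166]
[-0.4903 -1.536  -4.5155] [-0.0414  0.0134 -0.0233]
[-0.4453 -0.4098 -5.1831] [-0.0522 -0.0441  0.0056]
[0.5182 0.1354 0.0678] 119.2883716521129 gap mm 1.1309844835322296
```

The hooks went in freely, with the gap now about 1 mm. Touch the face lightly.

Emit:
move_arm --pt "0.05 0 0 0 0 0 1" --pt "0.1 0 0 0 0 0 1" --pt "0.1 0 0 0 0 0 1"

```text
time: 15.42
position: [0.5182, 0.1361, 0.0682]
tool_rot: [0.0, 0.505, 0.863, -0.0]
wrist_force: [0.6, -1.9, -5.0]
gripper_width: 0.0085
finger_force: 60.3
```

Emit:
move_arm --pt "0.05 0 0 0 0 0 1" --pt "0.1 0 0 0 0 0 1" --pt "0.1 0 0 0 0 0 1"

```text
time: 15.8
position: [0.5182, 0.1361, 0.0682]
tool_rot: [0.001, 0.505, 0.863, -0.001]
wrist_force: [2.6, -5.2, -6.6]
gripper_width: 0.0087
finger_force: 60.0
```

Face contact at about 5 N, so I'm back off 1 mm and start down.

Emit:
move_arm --pt "-0.1 0 0 0 0 0 1" --pt "-0.1 0 0.2 0 0 0 1" --pt "-0.1 0 0.4 0 0 0 1" --pt "-0.1 0 0.4 0 0 0 1"

```text
time: 16.3
position: [0.519, 0.1365, 0.065]
tool_rot: [0.001, 0.506, 0.863, 0.001]
wrist_force: [2.0, -1.8, -1.5]
gripper_width: 0.0087
finger_force: 60.8
```

Emit:
move_arm --pt "0 0 0.2 0 0 0 1" --pt "0 0 0.4 0 0 0 1" --pt "0 0 0.4 0 0 0 1"

```text
time: 16.68
position: [0.5189, 0.1362, 0.0607]
tool_rot: [0.001, 0.506, 0.863, 0.0]
wrist_force: [4.3, -4.0, 0.6]
gripper_width: 0.0087
finger_force: 61.1
```

Emit:
move_arm --pt "0 0 0.2 0 0 0 1" --pt "0 0 0.4 0 0 0 1" --pt "0 0 0.4 0 0 0 1"

```text
time: 17.05
position: [0.5181, 0.136, 0.0556]
tool_rot: [0.0, 0.505, 0.863, -0.0]
wrist_force: [4.0, -4.3, -0.7]
gripper_width: 0.0088
finger_force: 60.8
```

Emit:
move_arm --pt "0 0 0.2 0 0 0 1" --pt "0 0 0.4 0 0 0 1" --pt "0 0 0.4 0 0 0 1"

```text
time: 17.42
position: [0.5177, 0.1359, 0.0513]
tool_rot: [-0.0, 0.505, 0.863, -0.001]
wrist_force: [3.2, -4.2, -4.5]
gripper_width: 0.0086
finger_force: 60.5
```

Emit:
move_arm --pt "0 0 0.1 0 0 0 1" --pt "0 0 0.2 0 0 0 1" --pt "0 0 0.2 0 0 0 1"

```text
time: 17.8
position: [0.518, 0.1359, 0.0507]
tool_rot: [-0.0, 0.505, 0.863, -0.001]
wrist_force: [0.7, -5.1, 2.0]
gripper_width: 0.0087
finger_force: 61.4
```

Emit:
move_arm --pt "0 0 0.1 0 0 0 1" --pt "0 0 0.2 0 0 0 1" --pt "0 0 0.2 0 0 0 1"

```text
time: 18.18
position: [0.5185, 0.1359, 0.0501]
tool_rot: [0.0, 0.505, 0.863, -0.001]
wrist_force: [-1.5, -7.0, 9.2]
gripper_width: 0.0087
finger_force: 62.4
```

```bash
python3 -c "
from h import *
f=robot.grab_frame('wrist');o=robot.observe();print(o['position'],o['wrist_force'],o['ft_torque'])
cv2.imwrite('pics/w7.png',cv2.resize(f['frame'][0:230,80:430],None,fx=2,fy=2))"
```

```text
[0.5185 0.1359 0.0502] [-0.9117 -6.322   9.1574] [-0.6255  0.6334  0.2996]
```

View pics/w7.png

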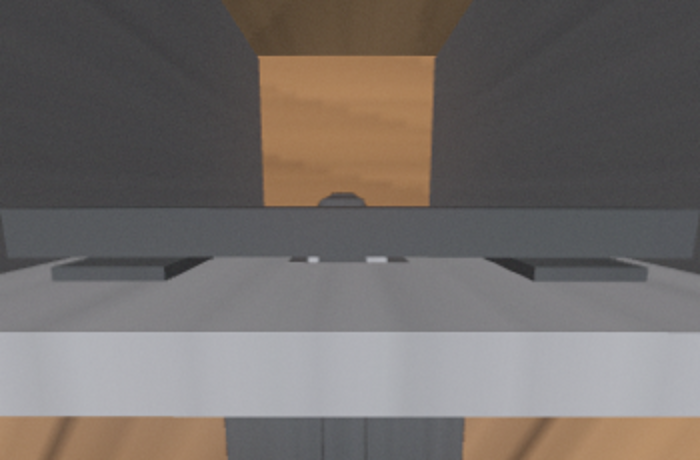

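The view is down into the upright: web top edge at y≈330–415, latch bar at y≈205–258, hook visible at (343,197). Pressing with about 14 N net. I'll relieve the sideways and forward load and press a little further.

Emit:
move_arm --pt "-0.1 -0.1 0 0 0 0 1" --pt "-0.1 -0.1 0.1 0 0 0 1" --pt "-0.1 -0.1 0.1 0 0 0 1"

```text
time: 18.6
position: [0.5185, 0.1358, 0.0498]
tool_rot: [-0.0, 0.505, 0.863, 0.001]
wrist_force: [-2.4, -3.7, 11.3]
gripper_width: 0.0088
finger_force: 62.7
```

```bash
python3 -c "
from h import *
o,T=tool();print(o['position'],o['wrist_force'],o['ft_torque'],T.as_matrix()[:,2])"
```

```text
[0.5185 0.1358 0.0498] [-2.3663 -3.719  11.327 ] [0.1077 0.7973 0.1835] [ 0.0005  0.0016 -1.    ]
```

Emit:
move_arm --pt "0 0 0.1 0 0 0 1" --pt "0 0 0.15 0 0 0 1" --pt "0 0 0.15 0 0 0 1"

```text
time: 18.98
position: [0.519, 0.1358, 0.0494]
tool_rot: [0.0, 0.505, 0.863, 0.001]
wrist_force: [-3.2, -3.5, 15.5]
gripper_width: 0.0086
finger_force: 63.4
```

```bash
python3 -c "
from h import *
f=robot.grab_frame('wrist');o,T=tool();print(o['position'],o['wrist_force'],o['ft_torque'])
s=robot.grab_frame('scene');a=cv2.resize(f['frame'][60:210,80:430],(448,192));
cv2.imwrite('pics/w8.png',np.hstack([cv2.resize(f['frame'][90:170,90:250],(400,500)),cv2.resize(s['frame'][130:210,280:344],(400,500),interpolation=cv2.INTER_CUBIC)]))"
```

```text
[0.519  0.1358 0.0494] [-4.0435 -3.0744 15.3081] [-0.0505  1.1051  0.3392]
```

View pics/w8.png

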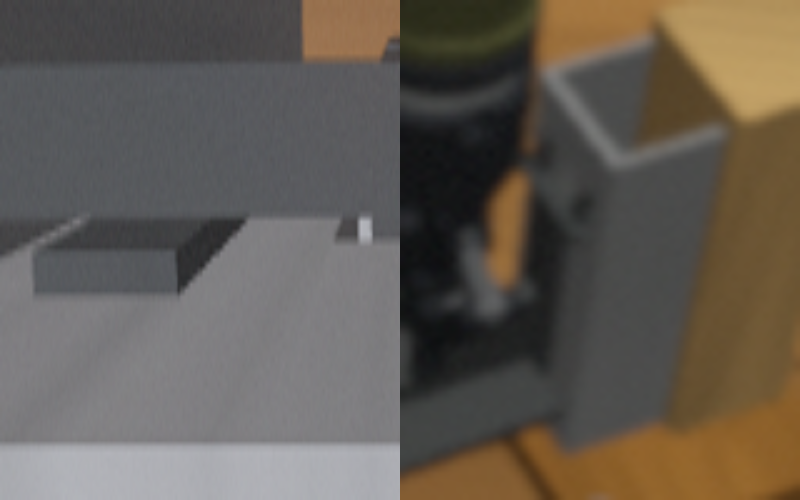

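The zoom shows both noses standing out dark at (540,155) and (580,205) above the wings. It stopped firmly at about 20 N net, which looks home. Feel check: a gentle upward tug should be blocked if it is latched.

Emit:
move_arm --pt "0 0 -0.2 0 0 0 1" --pt "0 0 -0.4 0 0 0 1" --pt "0 0 -0.6 0 0 0 1" --pt "0 0 -0.6 0 0 0 1"

```text
time: 19.58
position: [0.5166, 0.135, 0.0506]
tool_rot: [-0.001, 0.505, 0.863, -0.001]
wrist_force: [0.9, -0.8, -3.0]
gripper_width: 0.0087
finger_force: 60.6
```

Emit:
move_arm --pt "0 0 -0.2 0 0 0 1" --pt "0 0 -0.4 0 0 0 1" --pt "0 0 -0.4 0 0 0 1"

```text
time: 19.95
position: [0.5166, 0.1344, 0.0538]
tool_rot: [-0.001, 0.505, 0.863, -0.001]
wrist_force: [4.0, -0.9, -16.6]
gripper_width: 0.0088
finger_force: 58.7
```

An upward tug is resisted by about 12 N, so the bracket is latched. Lower to rest, release, and withdraw upward.

Emit:
move_arm --pt "0 0 0.2 0 0 0 1" --pt "0 0 0.45 0 0 0 1" --pt "0 0 0.45 0 0 0 1" --pt "0 0 0.45 0 0 0 0.8" --pt "0 0 0.45 0 0 0 0.5" --pt "0 0 0.45 0 0 0 0.5" --pt "0 0 0.45 0 0 0 0.5" --pt "0 0 0.45 0 0 0 0.5"

```text
time: 20.95
position: [0.5179, 0.1349, 0.0514]
tool_rot: [0.0, 0.505, 0.863, 0.0]
wrist_force: [1.3, -0.4, 0.8]
gripper_width: 0.0425
finger_force: 0.0
```

Emit:
move_arm --pt "0 0 -1 0 0 0 0.5" --pt "0 0 -3 0 0 0 0.5" --pt "0 0 -6 0 0 0 0.5" --pt "-2 0 -10 0 0 0 0.5" --pt "-5 0 -13 0 0 0 0.5" --pt "-9 0 -14 0 0 0 0.5" --pt "-12 0 -14 0 0 0 0.5" --pt "-12 0 -14 0 0 0 0.5"

```text
time: 21.95
position: [0.5776, 0.0288, 0.1933]
tool_rot: [0.001, 0.507, 0.862, 0.001]
wrist_force: [-0.3, 0.0, -0.6]
gripper_width: 0.0428
finger_force: 0.0
```

```bash
python3 -c "
from h import *
o=robot.observe();print(o['time'],o['position'],o['wrist_force'],o['gripper_width'])
for c in('wrist','scene','top'):
  f=robot.grab_frame(c)
  for t in('bracket','rib','wings','hook','glue','hammer','offcut'):
    print(c,t,[(d['at'],round(d['conf'],2)) for d in robot.tip_of(f,t)[:1]])
"
```

```text
21.95 [0.5776 0.0288 0.1933] [-0.312   0.0311 -0.5842] 0.04276456224328109
wrist bracket []
wrist rib [([0.5166, 0.1364, 0.107], 0.97)]
wrist wings []
wrist hook []
wrist glue [([0.3907, -0.013, -0.0017], 0.7)]
wrist hammer [([0.7387, -0.1159, -0.0011], 0.89)]
wrist offcut []
scene bracket [([0.4854, 0.1923, 0.0585], 0.9)]
scene rib [([0.5226, 0.1417, 0.1078], 0.94)]
scene wings [([0.4879, 0.1881, 0.1579], 0.74)]
scene hook [([0.4793, 0.2031, 0.0779], 0.67)]
scene glue [([0.388, -0.0139, 0.0038], 0.68)]
scene hammer [([0.7384, -0.1188, -0.0004], 0.78)]
scene offcut [([0.7024, 0.3237, -0.0042], 0.58)]
top bracket [([0.4864, 0.1927, 0.0584], 0.65)]
top rib [([0.5213, 0.1346, 0.1061], 0.61)]
top wings [([0.4908, 0.1939, 0.1554], 0.82)]
top hook [([0.4817, 0.2041, 0.0792], 0.93)]
top glue []
top hammer [([0.7392, -0.1125, 0.0009], 0.64)]
top offcut [([0.7027, 0.3236, 0.0004], 0.85)]
```

Every network reading puts the bracket at the estimated true seat (z≈58 mm, upright, at the face), the bystanders have not moved, and the gripper is clear. Handing in.

```bash
python3 -c "
from h import *
print(robot.close_job())"
```

```text
the job is handed in; nothing more can be done
None
```

The job is handed in: the bracket hangs by both hooks at about 58 mm height, pressed home with about 20 N and released. A 12 N upward tug held and the noses looked out, but I got no direct latch reading; the bystanders did not move, and I viewed 11 pictures, one over the limit of 10.

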